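# Hang the restored wing on its pintles and shut it

## Task

Take the painted wing out of the slotted rest and, with it standing well open from the gilt centre panel, feel for the two pins and lower it gently until both knuckles are fully home on them. Then swing it shut under the keeper against the felt bumpers and let go. The gilding is fragile: do not press, drop or slam the wing on the panel or its pins, and leave the other things on the table alone.

Things in the scene. Friction and masses are not known exactly. Their poses are not given: they have to be found in the camera images.
- case: Gilt centre panel on a dark wood foot, fixed: 28 mm thick, 158 mm wide, 185 mm tall, green field. Origin under the foot, on the table; z up; x points out of the painted front face, which lies at x = 0; y runs along the face from the pin end (-y) to the keeper end (+y). Wing shut: wing x along case +y. Wing open at a right angle: wing x along case +x. Seated: wing origin 45 mm above the table.
- bumper (a point): Tip (uncompressed) of the upper of two grey sprung felt bumpers, which stand 13 mm out of the front face at case y = 41 mm, 70 and 165 mm above the table. Each starts to give at about 2 N, then about 1 mm per newton, up to 5 mm, and springs back little. Let go quickly, the wing may swing back by up to 10 mm: ease off slowly. Axes: the case's.
- keeper (a point): Middle of the underside of the steel keeper arm, 202 mm above the table, 7 mm above the shut wing's leaf; the arm is 12 mm wide and reaches 44 mm out from the face. It stops the shut wing from being lowered on or lifted off: do that with the wing open; fully home it passes under. Axes: the case's.
- pin_low (a point): NOMINAL place of the lower pin: on its axis at the shoulder, 65 mm above the table; axes are the case's. Upright waxed steel pin, 7.4 mm in diameter, 18 mm tall, flat square-edged tip. CAUTION: this point is the middle of an adjustment slot; the two real pins, screwed tight, stand up to 5 mm off it along case x and up to 6 mm along case y, either way (heights are exact).
- pin_high (a point): The same for the upper pin, straight above the lower one, shoulder 160 mm above the table, same size and the same offset as the lower pin. Each shoulder disc is 16 mm across, on an arm from the panel.
- wing: Loose wing, about 0.3 kg: wooden leaf 110 x 14 x 150 mm, gilt border, blue (-y) and red (+y) faces. Origin on the knuckles' common axis, level with the bottom edge. x from that axis to the free edge (leaf from 13 to 123 mm), y through the thickness, z up. Centre of mass near x 65, z 80 mm. Red face meets the bumpers; it shuts anticlockwise from above. Starts upright in the rest, bottom at 15 mm.
- wing_crest (a point): Middle of the top of the crest: a brass block 52 mm long (wing x), 14 mm thick (wing y) and 50 mm tall, standing on the leaf's top edge, its top 200 mm above the wing's bottom edge. Grip it across its thickness from above.
- knuckle_low (a point): Centre of the lower knuckle's bottom mouth, 20 mm above the wing's bottom edge. The knuckle is a ring 21 mm outside, bore 11 mm, 16 mm tall, open at both ends.
- knuckle_high (a point): The same for the upper knuckle, 115 mm above the wing's bottom edge (95 mm above the lower one).
- wing_edge (a point): Point on the wing's red (+y) face, 111 mm from the knuckle axis and 100 mm above the bottom edge, near the free edge: it comes to rest about 13 mm in front of the case's face when shut.
- rest: Plywood rest fixed to the table, 150 x 150 mm, 15 mm thick, with two rows of light wood posts 55 mm tall that make 17 mm slots along its x at y = 0 (the wing's) and y = 50 mm (a blank panel's). Origin: centre of its underside.
- panel_blank: Bystander: dark bare board 100 x 14 x 120 mm tall, loose in the rest's other slot. Origin: centre of its underside.
- varnish: Bystander: amber bottle, 52 mm wide, 130 mm tall. Origin: centre of its underside.
- pigment_red: Bystander: red jar, 44 mm wide, 55 mm tall. Origin: centre of its underside.
- pigment_blue: Bystander: blue jar, 44 mm wide, 55 mm tall. Origin: centre of its underside.
- brush_pot: Bystander: white pot with brushes, 68 mm wide, 181 mm tall with the brushes. Origin: centre of its underside.
- tape: Bystander: flat cork-coloured ring of tape, 90 mm wide, 24 mm high. Origin: centre of its underside.
- weight: Bystander: dark steel weight with a knob, 60 mm wide, 50 mm high. Origin: centre of its underside.
- palette_knife: Bystander: palette knife 200 mm long lying flat. Origin: on the table under its middle.

How it is judged (in metres and radians):
On the way:
1. the wing stands at least 30 degrees open with both knuckles fully home on the pins (within 3 mm of the shoulders), upright (z of knuckle_low in the frame of pin_low between -0.003 and 0.003 m and z of knuckle_high in the frame of pin_high between -0.003 and 0.003 m and horizontal distance between knuckle_low and pin_low below 0.0105 m and horizontal distance between knuckle_high and pin_high below 0.0105 m and angle between wing's own z axis and vertical below 0.08 rad and angle between the x axis of wing and the y axis of case, either way round above 0.52 rad), for 0.2 s.
At the end, for the whole second after the job is handed in: The wing hangs at rest on both pins, each knuckle within 3 mm of its shoulder's height and 10.5 mm of the pin's nominal place, upright within 0.08 rad, shut so that its free edge is under the keeper, within 12 mm of the felt bumpers (z of knuckle_low in the frame of pin_low between -0.003 and 0.003 m and z of knuckle_high in the frame of pin_high between -0.003 and 0.003 m and horizontal distance between knuckle_low and pin_low below 0.0105 m and horizontal distance between knuckle_high and pin_high below 0.0105 m and angle between wing's own z axis and vertical below 0.08 rad and x of wing_edge in the frame of case between 0.006 and 0.025 m and y of wing_edge in the frame of case above 0.02 m and linear speed of wing below 0.02 m/s); the robot touches nothing.
It fails at once if the wing is pressed, dropped or slammed on the centre panel or its pins with more than 35 N (contact force between wing and case above 35 N).
It fails at once if the wing is tipped over (more than 0.5 rad) (angle between wing's own z axis and vertical above 0.5 rad).
It fails at once if a bystander is moved by more than 25 mm (distance of any of panel_blank, varnish, pigment_red, pigment_blue, brush_pot, tape, weight, palette_knife from where it was at the start of the episode above 0.025 m).
It also fails if it takes over 72 s, if anything falls off the work surface, if the arm or the gripper's body presses on something with over 40 N, if the wrist force passes 120 N, or if a joint passes its speed limit or range.

## Robot

A 6-joint arm with a two-finger parallel gripper is mounted at the origin on the work surface. World frame = base frame: x ahead of the robot, y to its left, z up, the work surface at z = 0. Lengths are in mm, angles in degrees, forces in N, time in s.
With the tool pointing down it reaches from about 300 to 850 mm from the base axis. Payload 4.2 kg.
Tool frame: the origin (TCP) lies between the finger pads; the fingertips stand 11 mm ahead of it and the grasp point (between the pads) lies 8 mm behind it (env.tips_ahead is the distance from the TCP to the fingertips, in mm); z points along the fingers, y is the line along which they close (so a half turn about z gives the same grasp; the last joint's range is limited). The gripper opens to 91 mm and grips with 3 to 60 N. Pads are 32 mm wide; open, the fingers measure 118 mm over their backs; the gripper's body (76 mm by 178 mm) begins 60 mm behind the grasp point.
Start: joints at [75.057, 18.312, 89.639, -0, 72.044, -1.146], TCP at [137.127, 558.425, 224.976] pointing down, gripper open.
Joint ranges: [-177.97, 177.97], [-48.28, 115.42], [12.27, 149.76], [-77.06, 257.06], [2.81, 150.46], [-146.56, 146.56]. Speed limits (degrees/s): [147.25, 147.25, 180, 180, 180, 180].

## Interface

Orientations are given as [roll, pitch, yaw] about the fixed x, y, z axes, in that order (R = Rz(yaw) Ry(pitch) Rx(roll)).
In Python, from workcell import env, cams gives the robot as it stands.
- The arm moves only by the tool step_arm, never from a script. Its arguments are lists of equal length, an entry for each row: "linear": the shift along the tool's x, y, z in units of 30 cm (1.0 is 30 cm), a list of three; "turn": the turn about the tool's z in units of 360 degrees (1.0 is 360 degrees). In form: {"linear": [[tx, ty, tz], ...], "turn": [turn, ...]}. A call has 1 to 20 rows; each row is the pose to reach, as a shift and turn from the pose commanded when the call began, along the tool's axes at that moment, turning the shorter way round; what a row does not reach only later rows make up. A row lasts 1/8 s, in which the tool goes at most 62.5 mm and 10.7 degrees, less where a joint would pass 70% of its speed; a pose out of reach is approached as far as the arm can. A call with a number of a shift or a turn outside -1 to 1 is refused whole. A call with a gripper value outside its range is refused whole. "fingers" is the closure, from -1 (fully open) to 1 (shut), so that 0 is half open, set as the call begins (left out, the last holds). The fingers move at their own pace and stop on an object; "force" is the grip in N (left out, the last holds). Time passes only in rows, so rows that repeat a pose let the fingers close. It gives the time, the measured TCP pose, the force, the opening and the grip force at its end, in the units of the state.
- env.state(): the state, without advancing time (a new reading comes with each control period).
- cams.grab_frame(name): name is "scene" or "side" or "wrist"; returns a dict with "color" (400x640x3 uint8, blue, green, red), "fx", "fy", "cx", "cy" (pixels), "extrinsics" (4x4, takes a point from camera to world coordinates); the wrist camera has in their place "tool_from_camera" (4x4, takes a point from camera to tool coordinates, whose origin is the TCP and whose axes are the flange's). Camera axes: x right, y down, z forward; pixel columns grow to the right and rows downward; lengths in mm; the calibration is good to about 2 mm. The wrist camera is an equidistant fisheye: a pixel r from the principal point sees the ray r / f radians off the axis. A picture is of the moment at which its call begins: read the wrist's pose just before it. There is no depth.
- env.job_done(): hands the job in; it is judged then, once.
The state is a dict: "time_s": time; "qpos": joint angles; "qvel": joint speeds; "effort": joint torques, N m; "ee_pos": TCP position; "ee_rot": TCP orientation; "force": force on the tool from outside, world axes, zero at the start; "torque": the same for the moment, N m; "gripper_width": finger opening in mm; "gripper_force": force on a finger pad.
Only numpy, scipy, OpenCV 4.12 (cv2) and the standard library are available. Lean on these libraries where they do the work, as an engineer would, in place of code of your own. Each camera call takes 0.05 s, during which the arm holds its last target. There are 200 camera calls.

## Working session

There is one attempt and no reset: what is moved stays moved. The work goes in short steps, Python scripts to look and compute and a tool call to move; the robot and the scene stay as the last step left them, time stands still between calls to the robot, and variables do not carry over. Pictures are saved under pics/ and viewed, at most 10 in all, crops included, and the job is handed in when it is done.

Besides the shell and the picture viewer there is one more tool, called as name([rows], argument=value, ...), one row to a line, values as JSON. step_arm: Moves the arm, as the interface text tells. Its arguments: {"type":"object","properties":{"linear":{"type":"array"},"turn":{"type":"array"},"fingers":{"type":"number"},"force":{"type":"number"}},"required":["linear","turn"]}

```bash
mkdir -p pics; ls; cat > h.py <<'E'
import numpy as np, cv2
from workcell import env, cams
from scipy.spatial.transform import Rotation as R
def ray(f,u,v):
    E=np.array(f["extrinsics"]); d=E[:3,:3]@np.array([(u-f["cx"])/f["fx"],(v-f["cy"])/f["fy"],1]); return E[:3,3],d/np.linalg.norm(d)
def onz(f,u,v,z):
    o,d=ray(f,u,v); return o+d*(z-o[2])/d[2]
def proj(f,p):
    E=np.linalg.inv(np.array(f["extrinsics"])); q=E[:3,:3]@np.array(p,float)+E[:3,3]; return np.array([f["fx"]*q[0]/q[2]+f["cx"],f["fy"]*q[1]/q[2]+f["cy"]])
E
python3 - <<'E'
from h import *
import pickle
F={}
for n in("scene","side"):
    f=cams.grab_frame(n);F[n]=f;cv2.imwrite(f"pics/{n}0.png",f["color"]);print(n,f["fx"],f["cx"],f["cy"],np.round(f["extrinsics"],3))
pickle.dump(F,open("F0.pkl","wb"))
s=env.state();print(s,env.tips_ahead)
E
```

```text
pics
scene 422.1436919117228 319.7928318939645 204.5090547859769 [[ 7.600000e-02  5.820000e-01 -8.100000e-01  1.519918e+03]
 [ 9.970000e-01 -6.200000e-02  4.900000e-02 -9.713100e+01]
 [-2.200000e-02 -8.110000e-01 -5.850000e-01  8.689990e+02]
 [ 0.000000e+00  0.000000e+00  0.000000e+00  1.000000e+00]]
side 449.1933503043562 312.2664145388011 196.93951523069117 [[-9.22000e-01 -2.66000e-01  2.81000e-01  2.28701e+02]
 [-3.87000e-01  6.15000e-01 -6.87000e-01  7.32792e+02]
 [ 1.00000e-02 -7.43000e-01 -6.70000e-01  8.97980e+02]
 [ 0.00000e+00  0.00000e+00  0.00000e+00  1.00000e+00]]
{'time_s': 0.1, 'qpos': array([ 7.50574395e+01,  1.83490661e+01,  8.97004999e+01,  1.28681235e-03,
        7.20423736e+01, -1.14509135e+00]), 'qvel': array([-0.05311479, -0.09389461, -0.11827244,  0.13132903,  0.0732232 ,
       -0.04282547]), 'effort': array([ 1.60461626e-03, -4.13330090e+01, -2.32510078e+01,  7.31132319e-02,
        4.22724767e-02, -4.74771309e-05]), 'ee_pos': array([137.00490746, 557.99372067, 224.18607601]), 'ee_rot': array([-1.79908103e+02, -3.06058786e-03,  1.66202131e+02]), 'force': array([ 0.14723171, -0.06538999,  0.12921937]), 'torque': array([ 0.03983167,  0.0196763 , -0.03018853]), 'gripper_force': 0.0, 'gripper_width': 90.96270786891402} 11.0
```

View pics/scene0.png

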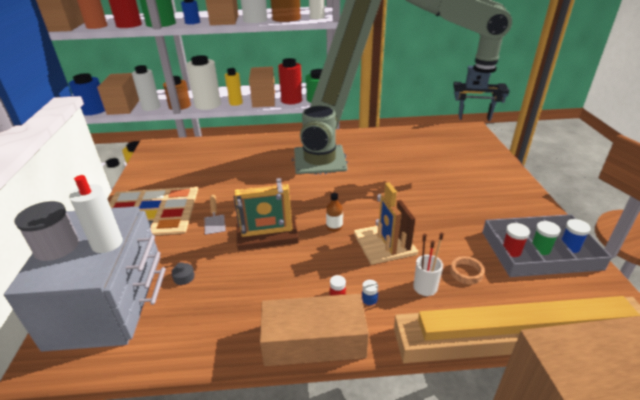

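View pics/side0.png

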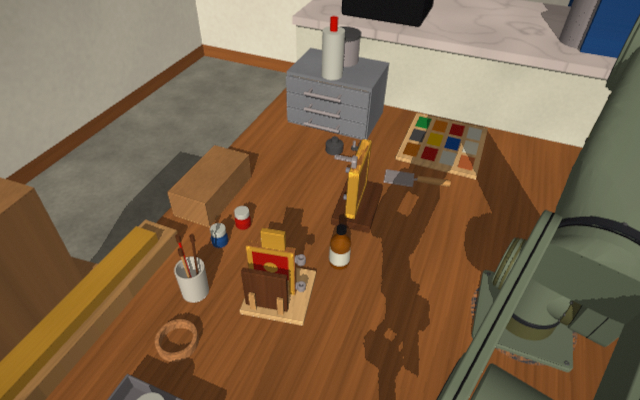

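The scene view shows the case at about (265,215), facing the camera, and the rest with the wing at about (390,235). The bottle is at (335,212). The side view shows the wing at (272,265) and the case at (357,190). I'll enlarge both areas in one composite.

```bash
python3 - <<'E'
from h import *
import pickle
F=pickle.load(open("F0.pkl","rb"))
def c(n,u,v,w,h,W,H): return cv2.resize(F[n]["color"][v:v+h,u:u+w],(W,H),interpolation=cv2.INTER_CUBIC)
a=np.vstack([c("scene",225,175,80,60,400,300),c("scene",345,175,80,90,400,300)])
b=np.vstack([c("side",320,130,80,90,400,300),c("side",235,220,80,105,400,300)])
cv2.imwrite("pics/crop.png",np.hstack([a,b]))
E
```

```text
(no output)
```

View pics/crop.png

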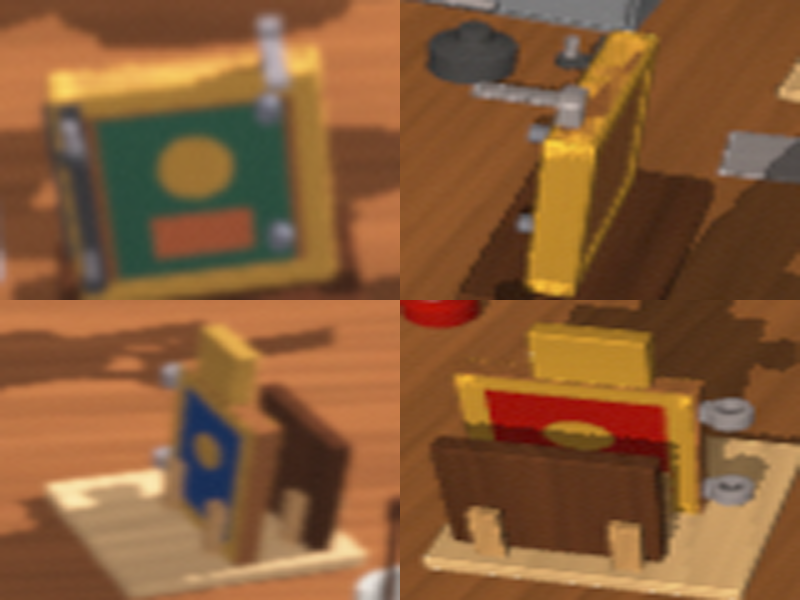

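```bash
cat >> h.py <<'E'
def two(f,a,g,b):
    o,d=ray(f,*a);p,e=ray(g,*b); A=np.array([d,-e]).T; t=np.linalg.lstsq(A,p-o,rcond=None)[0]; x,y=o+d*t[0],p+e*t[1]; return (x+y)/2,np.linalg.norm(x-y)
E
python3 - <<'E'
from h import *
import pickle
F=pickle.load(open("F0.pkl","rb"));A,B=F["scene"],F["side"]
r=lambda x:np.round(x,0)
ca=lambda x,y:(225+x/5,175+y/5); cb=lambda x,y:(345+x/5,175+(y-300)*.3)
da=lambda x,y:(320+(x-400)/5,130+y*.3); db=lambda x,y:(235+(x-400)/5,220+(y-300)*.35)
print("kn",r(onz(B,*db(727,410),146)),r(onz(B,*db(727,485),51)))
print("crest",r(onz(B,*db(593,334),215)),r(onz(A,*cb(228,343),215)))
print("crest edge",r(onz(B,*db(530,333),215)),r(onz(B,*db(650,347),215)))
print("crest edge2",r(onz(B,*db(540,325),215)),r(onz(B,*db(655,335),215)))
print("two",two(A,cb(228,343),B,db(593,334)))
for n,p in dict(TLf=(55,98),TRf=(325,70),TLb=(50,75),TRb=(320,48)).items():print(n,r(onz(A,*ca(*p),185)))
print("side near edge TRf,TRb",r(onz(B,*da(545,140),185)),r(onz(B,*da(592,142),185)),"far",r(onz(B,*da(615,35),185)),r(onz(B,*da(655,38),185)))
print("keeper tip, root",r(onz(B,*da(475,90),208)),r(onz(B,*da(575,100),208)))
print("pinhigh",r(onz(B,*da(573,42),178)),r(onz(A,*ca(67,115),178)))
E
```

```text
kn [491. 155. 146.] [492. 154.  51.]
crest [548. 164. 215.] [557. 160. 215.]
crest edge [572. 174. 215.] [520. 167. 215.]
crest edge2 [572. 165. 215.] [523. 155. 215.]
two (array([549.84574061, 161.06941845, 210.34464559]), np.float64(1.0513337762650696))
TLf [ 499. -277.  185.]
TRf [ 487. -121.  185.]
TLb [ 475. -282.  185.]
TRb [ 463. -123.  185.]
side near edge TRf,TRb [ 479. -123.  185.] [ 457. -130.  185.] far [ 490. -269.  185.] [ 468. -274.  185.]
keeper tip, root [ 524. -138.  208.] [ 473. -147.  208.]
pinhigh [ 510. -260.  178.] [ 507. -270.  178.]
```

```bash
cat >> h.py <<'E'
def go(cmd,tgt):  # cmd,tgt=(x,y,z,yaw) -> tool-axis units
    a=np.radians(cmd[3]); d=np.array(tgt[:3])-cmd[:3]; c,s=np.cos(a),np.sin(a)
    t=(cmd[3]-tgt[3]+180)%360-180
    return np.round(np.array([d[0]*c+d[1]*s,d[0]*s-d[1]*c,-d[2]])/300,4), round(t/360,4)
def after(cmd,lin,turn):
    a=np.radians(cmd[3]); c,s=np.cos(a),np.sin(a); x,y,z=np.array(lin)*300
    return np.round([cmd[0]+x*c+y*s,cmd[1]+x*s-y*c,cmd[2]-z,cmd[3]-360*turn],2)
E
python3 - <<'E'
from h import *
print(np.round(cams.grab_frame("wrist")["tool_from_camera"],2))
print({k:v for k,v in cams.grab_frame("wrist").items() if k in("fx","cx","cy")})
print(go((137.1,558.4,225,166.2),(360,360,350,90)))
E
```

```text
[[  -0.     -0.96   -0.28   77.42]
 [   1.     -0.      0.     -1.08]
 [  -0.     -0.28    0.96 -160.28]
 [   0.      0.      0.      1.  ]]
{'fx': 309.70691628693146, 'cx': 314.0520741484188, 'cy': 195.03313527192444}
(array([-0.8793, -0.465 , -0.4167]), 0.2117)
```

step_arm([
  [-0.88,-0.46,-0.42],
  [-0.88,-0.46,-0.42],
  [-0.88,-0.46,-0.42],
  [-0.88,-0.46,-0.42],
  [-0.88,-0.46,-0.42],
  [-0.88,-0.46,-0.42],
  [-0.88,-0.46,-0.42],
  [-0.88,-0.46,-0.42],
  [-0.88,-0.46,-0.42],
], turn=[0.21,0.21,0.21,0.21,0.21,0.21,0.21,0.21,0.21])

```text
time_s: 1.32
ee_pos: [360.4, 361.5, 350.8]
ee_rot: [-180.0, 0.0, 90.8]
force: [0.1, -0.4, -0.7]
gripper_width: 91.3
gripper_force: 0.0
```

```bash
python3 - <<'E'
from h import *
c=after((137.1,558.4,225,166.2),(-.88,-.46,-.42),.21);s=env.state();print(c,s["ee_pos"],s["ee_rot"],s["time_s"])
print(go(c,(530,162,340,8)))
E
```

```text
[360.56 361.41 351.    90.6 ] [360.38862499 361.48672362 350.75101251] [-1.79981654e+02  1.44379944e-02  9.07706543e+01] 1.325
(array([-0.6706,  0.5578,  0.0367]), np.float64(0.2294))
```

step_arm([
  [-0.67,0.56,0.04],
  [-0.67,0.56,0.04],
  [-0.67,0.56,0.04],
  [-0.67,0.56,0.04],
  [-0.67,0.56,0.04],
  [-0.67,0.56,0.04],
  [-0.67,0.56,0.04],
  [-0.67,0.56,0.04],
  [-0.67,0.56,0.04],
  [-0.67,0.56,0.04],
], turn=[0.23,0.23,0.23,0.23,0.23,0.23,0.23,0.23,0.23,0.23])

```text
time_s: 2.58
ee_pos: [530.6, 162.5, 338.8]
ee_rot: [-180.0, 0.0, 8.0]
force: [-0.3, 0.5, -0.6]
gripper_width: 90.9
gripper_force: 0.0
```

```bash
cat >> h.py <<'E'
def wpose():
    s=env.state();T=np.eye(4);T[:3,:3]=R.from_euler("xyz",s["ee_rot"],degrees=True).as_matrix();T[:3,3]=s["ee_pos"];return T
def wgrab(name):
    T=wpose();f=cams.grab_frame("wrist");f["X"]=T@np.array(f["tool_from_camera"]);cv2.imwrite(f"pics/{name}.png",f["color"]);import pickle;pickle.dump(f,open(name+".pkl","wb"));return f
def wz(f,u,v,z):
    q=np.array([(u-f["cx"])/f["fx"],(v-f["cy"])/f["fy"]]);r=np.linalg.norm(q);d=np.append(q/r*np.sin(r),np.cos(r)) if r>0 else np.array([0,0,1.])
    d=f["X"][:3,:3]@d;o=f["X"][:3,3];return o+d*(z-o[2])/d[2]
def wproj(f,p):
    q=np.linalg.inv(f["X"])@np.append(p,1);r=np.hypot(q[0],q[1]);a=np.arctan2(r,q[2]);return np.array([f["cx"]+f["fx"]*a*q[0]/r,f["cy"]+f["fy"]*a*q[1]/r])
E
python3 - <<'E'
from h import *
c=after((360.56,361.41,351,90.6),(-.67,.56,.04),.23);s=env.state();print(c,s["ee_pos"],s["ee_rot"],s["time_s"])
wgrab("w1")
E
```

```text
[530.66 162.18 339.     7.8 ] [530.58795156 162.47195101 338.84610323] [-1.79996341e+02  1.05567117e-02  7.98386961e+00] 2.575
```

View pics/w1.png

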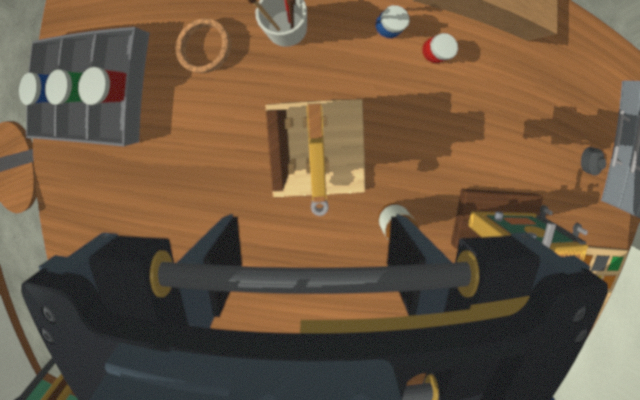

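The wrist view shows the wing edge-on: crest at about (317,170), knuckle ring at (320,208), case at the right around (530,225).

```bash
python3 - <<'E'
from h import *
import pickle
f=pickle.load(open("w1.pkl","rb"));im=f["color"]
hsv=cv2.cvtColor(im,cv2.COLOR_BGR2HSV)
roi=np.zeros(im.shape[:2],np.uint8);roi[90:220,295:345]=1
m=cv2.inRange(hsv,(18,150,100),(32,255,255))*roi
n,l,st,ce=cv2.connectedComponentsWithStats(m)
for i in range(1,n):
    if st[i][4]>40:
        c=cv2.findContours((l==i).astype(np.uint8),0,2)[0][0];print(st[i],cv2.minAreaRect(c))
for u,v in((316,142),(318,196)):print(np.round(wz(f,u,v,215),1))
print("kn",wz(f,319.5,208,146))
cv2.imwrite("pics/w1c.png",cv2.resize(im[90:220,250:380],(600,600),interpolation=2))
E
```

```text
[309 136  17  63 779] ((316.7182312011719, 166.55584716796875), (62.05617904663086, 14.748139381408691), 85.91438293457031)
[578.1 166.4 215. ]
[527.3 157.3 215. ]
kn [492.95148032 149.75493559 146.        ]
```

View pics/w1c.png

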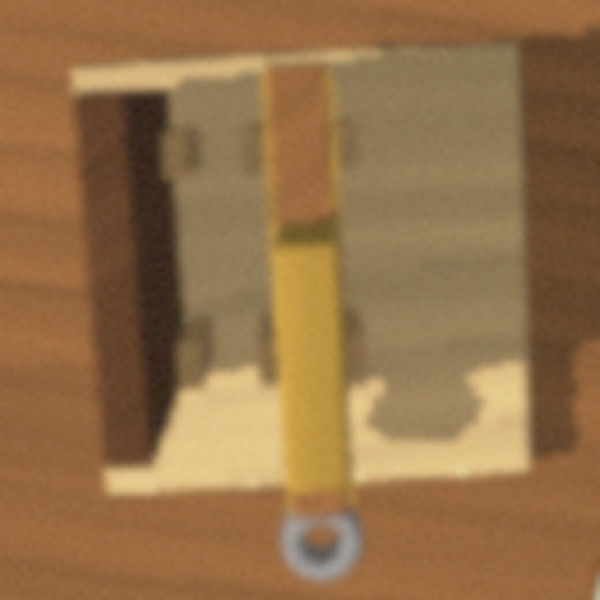

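```bash
python3 - <<'E'
from h import *
c=(530.66,162.18,339,7.8);t,_=go(c,(490,-100,300,7.8));print(t)
E
```

```text
[-0.2529  0.8475  0.13  ]
```

step_arm([
  [-0.2,0.8,0.1],
  [-0.2,0.8,0.1],
  [-0.2,0.8,0.1],
  [-0.2,0.8,0.1],
  [-0.2,0.8,0.1],
], turn=[0,0,0,0,0])

```text
time_s: 3.25
ee_pos: [502.9, -87.2, 308.3]
ee_rot: [180.0, 0.1, 7.5]
force: [-0.0, 0.4, 0.2]
gripper_width: 91.0
gripper_force: 0.0
```

step_arm([
  [-0.13,0.58,0.1],
  [-0.13,0.58,0.1],
  [-0.13,0.58,0.1],
  [-0.13,0.58,0.1],
  [-0.13,0.58,0.1],
], turn=[0,0,0,0,0])

```text
time_s: 3.88
ee_pos: [489.3, -260.3, 279.0]
ee_rot: [-179.9, -0.0, 7.9]
force: [-0.1, -0.7, 0.1]
gripper_width: 91.4
gripper_force: 0.0
```

```bash
python3 - <<'E'
from h import *
c=after((530.66,162.18,339,7.8),(-.33,1.38,.2),0);s=env.state();print(c,s["ee_pos"],s["ee_rot"],s["time_s"])
f=wgrab("w2");p=wproj(f,(510,-265,178));print(p)
u,v=int(p[0]),int(p[1]);x0=max(0,u-180);y0=0
cv2.imwrite("pics/w2c.png",cv2.resize(f["color"][0:260,x0:x0+340],(785,600),interpolation=2));print(x0,785/340,600/260)
E
```

```text
[ 488.76 -261.43  279.      7.8 ] [ 489.33349339 -260.26334285  279.01654766] [-1.79943176e+02 -2.56177833e-02  7.87497540e+00] 3.875
[321.74423707 176.97540195]
141 2.3088235294117645 2.3076923076923075
```

View pics/w2c.png

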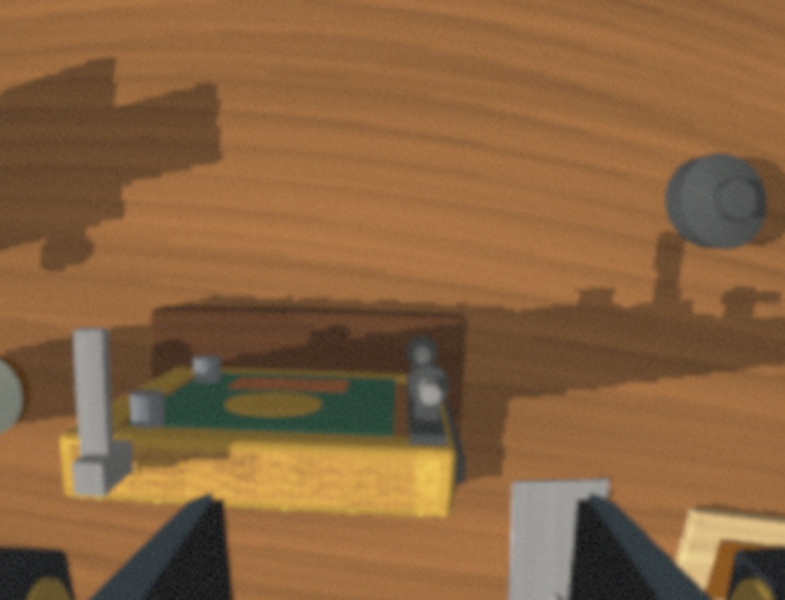

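The crop shows the pins at about (431,393) for the upper and (423,352) for the lower, the keeper arm from (92,330) to (92,455), and the panel's top front edge from (65,435) to (452,448). I'll zoom in on the pins.

```bash
python3 - <<'E'
from h import *
import pickle
f=pickle.load(open("w2.pkl","rb"));g=lambda x,y,z:np.round(wz(f,x/2.3088+141,y/2.3077,z),1)
print("pinH",g(431,393,178),"pinL",g(423,352,83))
print("front top",g(65,435,185),g(452,448,185)," back",g(70,497,185),g(447,516,185))
print("keeper tip",g(75,330,208),g(106,330,208))
print(wproj(f,(510,-265,178)),431/2.3088+141,393/2.3077)
cv2.imwrite("pics/w2d.png",cv2.resize(f["color"][140:200,300:360],(600,600),interpolation=2))
E
```

```text
pinH [ 516.5 -269.2  178. ] pinL [ 518.4 -268.8   83. ]
front top [ 483.  -127.8  185. ] [ 498.4 -279.5  185. ]  back [ 456.9 -129.9  185. ] [ 471.5 -281.9  185. ]
keeper tip [ 529.1 -141.8  208. ] [ 530.2 -153.9  208. ]
[321.74423707 176.97540195] 327.67706167706166 170.29943233522553
```

View pics/w2d.png

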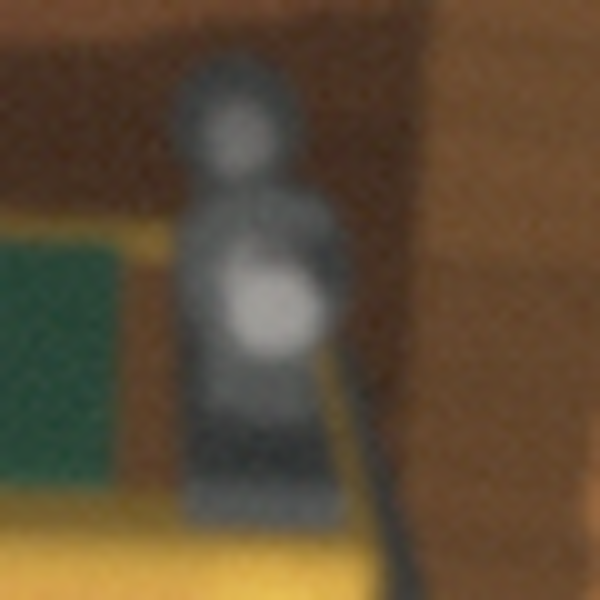

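```bash
python3 - <<'E'
from h import *
import pickle
f=pickle.load(open("w2.pkl","rb"))
print("pinH",wz(f,327.1,170.7,178),"pinL",wz(f,323.6,152.7,83))
c=(488.76,-261.43,279,7.8);print(go(c,(520,-40,320,100)))
t,r=(.35,-.7,-.14),-.25
c=after(c,t,r);print(c,go(c,(552.5,161.7,270,190.7)))
E
```

```text
pinH [ 516.11936007 -268.78175443  178.        ] pinL [ 518.10790691 -268.15677051   83.        ]
(array([ 0.2033, -0.7171, -0.1367]), -0.2561)
[564.29 -39.12 321.    97.8 ] (array([0.6685, 0.0519, 0.17  ]), np.float64(-0.2581))
```

step_arm([
  [0.2,-0.72,-0.14],
  [0.2,-0.72,-0.14],
  [0.2,-0.72,-0.14],
  [0.2,-0.72,-0.14],
  [0.2,-0.72,-0.14],
  [0.2,-0.72,-0.14],
  [0.2,-0.72,-0.14],
  [0.2,-0.72,-0.14],
  [0.2,-0.72,-0.14],
  [0.2,-0.72,-0.14],
], turn=[-0.25,-0.25,-0.25,-0.25,-0.25,-0.25,-0.25,-0.25,-0.25,-0.25])

```text
time_s: 5.18
ee_pos: [518.8, -37.6, 321.6]
ee_rot: [179.9, -0.0, 97.9]
force: [0.2, 0.6, 0.4]
gripper_width: 91.3
gripper_force: 0.0
```

```bash
python3 - <<'E'
from h import *
c=after((488.76,-261.43,279,7.8),(.2,-.72,-.14),-.25);print(c,go(c,(552.5,161.7,265,190.7)),env.state()["qpos"])
E
```

```text
[518.89 -39.29 321.    97.8 ] (array([0.6486, 0.2019, 0.1867]), np.float64(-0.2581)) [-5.42534116e+00  1.05967870e+01  8.63976767e+01  2.77583429e-02
  8.29461350e+01 -1.33416576e+01]
```

step_arm([
  [0.648,0.202,0.187],
  [0.648,0.202,0.187],
  [0.648,0.202,0.187],
  [0.648,0.202,0.187],
  [0.648,0.202,0.187],
  [0.648,0.202,0.187],
  [0.648,0.202,0.187],
  [0.648,0.202,0.187],
  [0.648,0.202,0.187],
  [0.648,0.202,0.187],
  [0.648,0.202,0.187],
  [0.648,0.202,0.187],
], turn=[-0.258,-0.258,-0.258,-0.258,-0.258,-0.258,-0.258,-0.258,-0.258,-0.258,-0.258,-0.258])

```text
time_s: 6.68
ee_pos: [552.5, 161.8, 264.9]
ee_rot: [180.0, 0.0, -169.4]
force: [-0.2, 0.1, -0.1]
gripper_width: 91.2
gripper_force: 0.0
```

```bash
python3 - <<'E'
from h import *
c=after((518.89,-39.29,321,97.8),(.648,.202,.187),-.258);s=env.state();print(c,s["ee_pos"],s["ee_rot"])
f=wgrab("w3");p=wproj(f,(493,149.8,146));print(p)
u,v=int(p[0]),int(p[1])
print("ring top expected",p); cv2.imwrite("pics/w3c.png",cv2.resize(f["color"][100:260,220:420],(800,600),interpolation=2))
E
```

```text
[552.55 161.54 264.9  190.68] [552.49104452 161.8170708  264.93735148] [ 1.79991304e+02  9.18055264e-03 -1.69366161e+02]
[314.27427675 127.22499567]
ring top expected [314.27427675 127.22499567]
```

View pics/w3c.png

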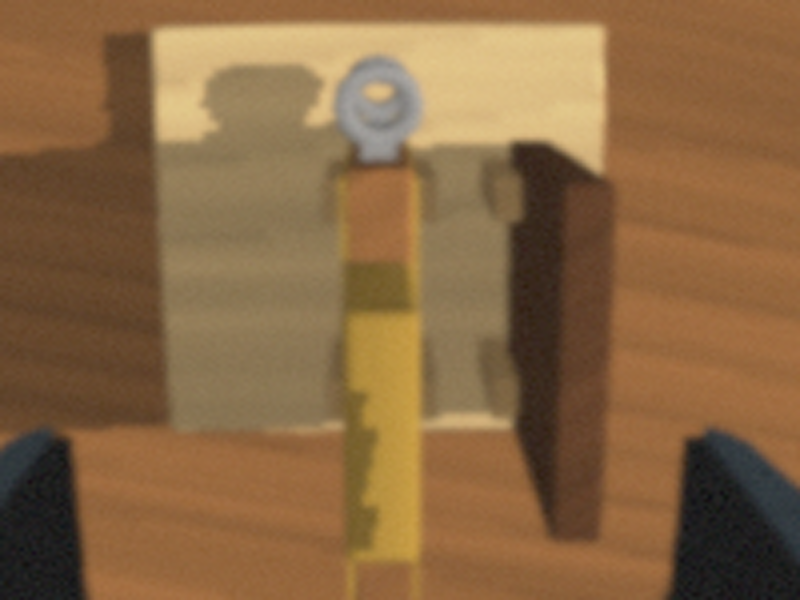

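The ring centre is at crop (379,103), within 0.5 px of the prediction, and the crest is centred between the fingers. I'll descend and grip.

step_arm([
  [0,0,0.1],
  [0,0,0.18],
  [0,0,0.23],
  [0,0,0.25],
  [0,0,0.263],
  [0,0,0.263],
], turn=[0,0,0,0,0,0])

```text
time_s: 7.48
ee_pos: [552.9, 161.7, 186.4]
ee_rot: [180.0, 0.1, -169.3]
force: [0.2, 0.3, -0.3]
gripper_width: 91.5
gripper_force: 0.0
```

step_arm([
  [0,0,0],
  [0,0,0],
  [0,0,0],
  [0,0,0],
  [0,0,0],
  [0,0,0],
  [0,0,0],
  [0,0,0],
], turn=[0,0,0,0,0,0,0,0], fingers=1, force=30)

```text
time_s: 8.48
ee_pos: [552.6, 161.6, 185.9]
ee_rot: [180.0, 0.0, -169.3]
force: [0.0, -1.0, 0.3]
gripper_width: 13.9
gripper_force: 7.4
```

step_arm([
  [0,0,-0.01],
  [0,0,-0.04],
  [0,0,-0.08],
  [0,0,-0.14],
  [0,0,-0.21],
  [0,0,-0.3],
  [0,0,-0.4],
  [0,0,-0.48],
  [0,0,-0.5],
  [0,0,-0.5],
  [0,0,-0.5],
], turn=[0,0,0,0,0,0,0,0,0,0,0])

```text
time_s: 9.85
ee_pos: [552.1, 161.4, 334.7]
ee_rot: [-180.0, -0.1, -169.3]
force: [0.6, 1.3, -3.1]
gripper_width: 13.9
gripper_force: 30.0
```

```bash
python3 - <<'E'
from h import *
c=after((552.55,161.54,264.9,190.68),(0,0,.263-.5),0);s=env.state();print(c,s["ee_pos"],s["ee_rot"],s["force"],s["torque"],s["gripper_width"],s["gripper_force"])
f=wgrab("w4")
T=wpose();off=np.array([493.2,149.9,146])-[552.6,161.6,185.9]
print(wproj(f,T[:3,3]+off), f["X"][2,3])
cv2.imwrite("pics/w4c.png",cv2.resize(f["color"][90:240,220:420],(800,600),interpolation=2))
E
```

```text
[552.55 161.54 336.   190.68] [552.07613107 161.43325624 334.66044478] [-1.79991982e+02 -1.43193001e-01 -1.69317157e+02] [ 0.59698412  1.28265644 -3.08240562] [ 0.03058866 -0.00382904 -0.03386052] 13.930739629306231 29.996169805526733
[315.03580472 135.24579156] 495.1338576503602
```

View pics/w4c.png

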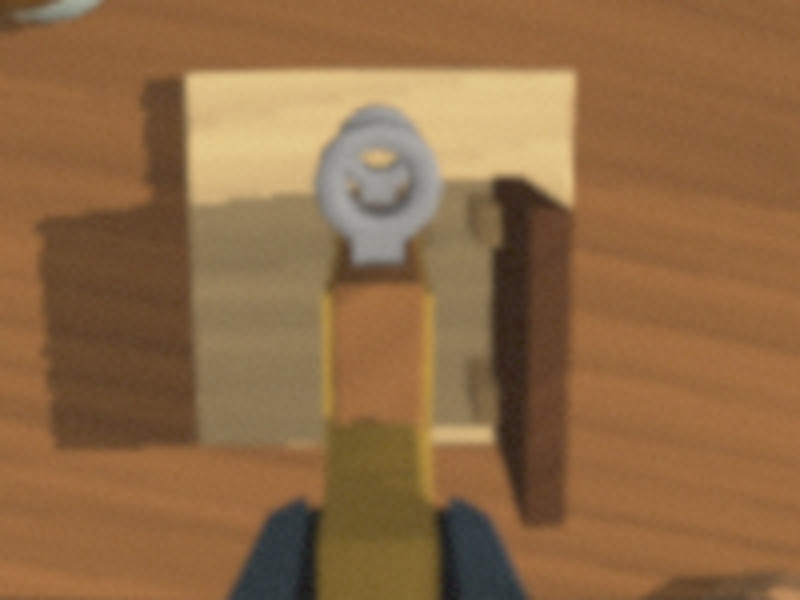

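```bash
python3 - <<'E'
from h import *
c=np.array((552.55,161.54,336,190.68))
for t in((632,20,336,190.68),(632,-257,290,190.68),(590,-257,256,190.68)):
    l,_=go(c,t);print(l);c=t
import pickle
f=pickle.load(open("w4.pkl","rb"));T=wpose();z=T[:3,3]+[-59.4,-11.7,-39.9-95]
print(wproj(f,z),wproj(f,z+[-10.5,-2,0]))
E
```

```text
[-0.1728 -0.5127 -0.    ]
[ 0.1711 -0.9073  0.1533]
[0.1376 0.0259 0.1133]
[314.64279712 126.80018655] [314.61482283 115.61165435]
```

step_arm([
  [-0.02,-0.04,0],
  [-0.05,-0.12,0],
  [-0.08,-0.22,0],
  [-0.11,-0.32,0],
  [-0.14,-0.42,0],
  [-0.16,-0.49,0],
  [-0.173,-0.513,0],
  [-0.173,-0.513,0],
], turn=[0,0,0,0,0,0,0,0])

```text
time_s: 10.9
ee_pos: [632.2, 20.1, 335.6]
ee_rot: [180.0, -0.0, -169.3]
force: [-0.4, -0.5, -3.1]
gripper_width: 13.9
gripper_force: 30.0
```

step_arm([
  [0.01,-0.04,0],
  [0.03,-0.14,0.02],
  [0.05,-0.25,0.04],
  [0.07,-0.36,0.06],
  [0.09,-0.47,0.08],
  [0.11,-0.58,0.1],
  [0.13,-0.69,0.12],
  [0.15,-0.8,0.14],
  [0.165,-0.88,0.15],
  [0.171,-0.907,0.153],
  [0.171,-0.907,0.153],
], turn=[0,0,0,0,0,0,0,0,0,0,0])

```text
time_s: 12.28
ee_pos: [632.1, -256.6, 290.1]
ee_rot: [180.0, 0.0, -169.3]
force: [0.4, 0.5, -3.9]
gripper_width: 13.7
gripper_force: 30.0
```

step_arm([
  [0.02,0,0.02],
  [0.06,0.01,0.05],
  [0.1,0.02,0.09],
  [0.13,0.025,0.11],
  [0.138,0.026,0.113],
  [0.138,0.026,0.113],
  [0.138,0.026,0.113],
], turn=[0,0,0,0,0,0,0])

```text
time_s: 13.15
ee_pos: [590.6, -257.0, 256.6]
ee_rot: [-180.0, 0.1, -169.3]
force: [-0.1, -1.0, -3.7]
gripper_width: 13.7
gripper_force: 30.0
```

```bash
python3 - <<'E'
from h import *
c=np.array((552.55,161.54,336,190.68))
for l in((-.173,-.513,0),(.171,-.907,.153),(.138,.026,.113)): c=after(c,l,0)
s=env.state();print(c,s["ee_pos"],s["ee_rot"],s["force"],s["torque"],s["time_s"])
f=wgrab("w5");T=wpose();z=T[:3,3]+[-59.4,-11.7,-39.9]
print("ring",wproj(f,z),"pin",wproj(f,(516.5,-268.6,178)),wproj(f,(516.5,-268.6,83)))
cv2.imwrite("pics/w5c.png",cv2.resize(f["color"][80:200,235:395],(800,600),interpolation=2))
E
```

```text
[ 589.96 -256.98  256.2   190.68] [ 590.61831277 -256.98163619  256.57568106] [-1.79968612e+02  6.63312357e-02 -1.69307916e+02] [-0.06395079 -0.99703841 -3.69804663] [ 0.05144782 -0.01968535  0.01308891] 13.15
ring [315.10526521 134.83291039] pin [318.58431711 111.84618679] [317.26156739 110.68824762]
```

View pics/w5c.png

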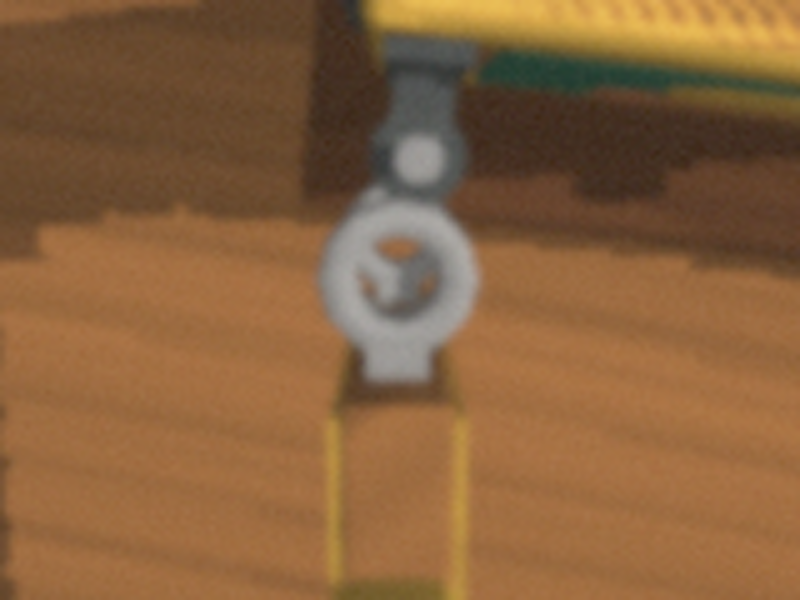

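The pin tip is at crop (418,160) and the ring centre at (400,278). The pin agrees with its predicted pixel.

```bash
python3 - <<'E'
from h import *
import pickle
f=pickle.load(open("w5.pkl","rb"));s=env.state();tcp=s["ee_pos"]
p=wz(f,318.2,111.6,178);r=wz(f,314.6,135.2,256.58-39.9);print(p,r,tcp)
d=p-r;print(d)
c=np.array((589.96,-256.98,256.2,190.68))
print(go(c,(c[0]+d[0],c[1]+d[1],c[2],c[3])))
E
```

```text
[ 516.36825404 -268.92294986  178.        ] [ 531.45412633 -268.95968279  216.68      ] [ 590.57114245 -256.98105184  256.43817094]
[-1.50858723e+01  3.67329369e-02 -3.86800000e+01]
(array([ 0.0494,  0.0094, -0.    ]), np.float64(0.0))
```

step_arm([
  [0.02,0.004,0],
  [0.04,0.008,0],
  [0.0494,0.0094,0.01],
  [0.0494,0.0094,0.03],
  [0.0494,0.0094,0.05],
  [0.0494,0.0094,0.06],
  [0.0494,0.0094,0.06],
  [0.0494,0.0094,0.06],
], turn=[0,0,0,0,0,0,0,0])

```text
time_s: 14.2
ee_pos: [575.1, -256.9, 238.2]
ee_rot: [-180.0, 0.0, -169.3]
force: [-0.1, -0.4, -4.0]
gripper_width: 14.1
gripper_force: 30.0
```

```bash
python3 - <<'E'
from h import *
c=after((589.96,-256.98,256.2,190.68),(.0494,.0094,.06),0)
s=env.state();print(c,s["ee_pos"],s["force"],s["torque"],s["time_s"])
f=wgrab("w6");T=wpose();z=T[:3,3]+[-59.2,-11.9,-39.9]
print("ring",wproj(f,z),"pin",wproj(f,(516.4,-268.9,178)))
cv2.imwrite("pics/w6c.png",cv2.resize(f["color"][110:160,290:340],(600,600),interpolation=2))
E
```

```text
[ 574.87 -256.96  238.2   190.68] [ 575.12738182 -256.93786631  238.23376994] [-0.07437859 -0.42330352 -4.00299955] [ 0.08339367 -0.02134612 -0.02485686] 14.2
ring [314.6471058  135.19670657] pin [314.40535327 133.350574  ]
```

View pics/w6c.png

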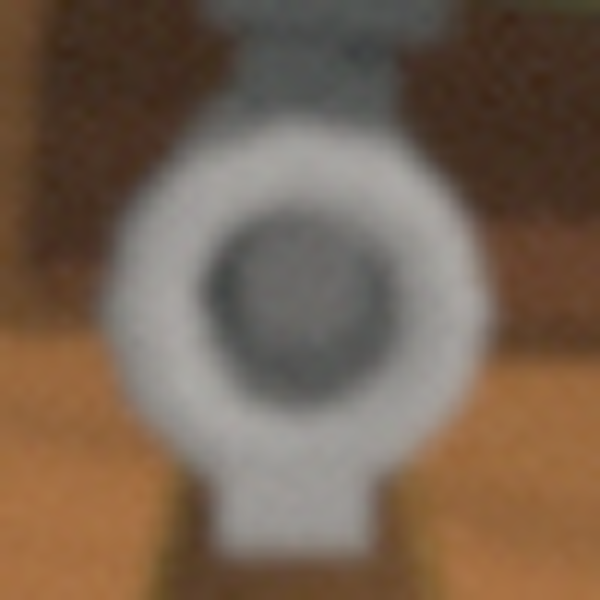

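The pin tip sits concentric in the bore, at (303,290) against (302,310), which is the offset the height difference should give. I'll lower gently.

step_arm([
  [0,0,0.004],
  [0,0,0.008],
  [0,0,0.012],
  [0,0,0.016],
  [0,0,0.02],
  [0,0,0.023],
  [0,0,0.023],
], turn=[0,0,0,0,0,0,0])

```text
time_s: 15.12
ee_pos: [574.9, -256.9, 231.1]
ee_rot: [180.0, -0.0, -169.3]
force: [0.5, 0.0, -2.9]
gripper_width: 13.8
gripper_force: 30.0
```

step_arm([
  [0,0,0.004],
  [0,0,0.009],
  [0,0,0.014],
  [0,0,0.019],
  [0,0,0.024],
  [0,0,0.029],
  [0,0,0.033],
  [0,0,0.037],
  [0,0,0.041],
  [0,0,0.044],
  [0,0,0.044],
], turn=[0,0,0,0,0,0,0,0,0,0,0])

```text
time_s: 16.5
ee_pos: [574.9, -256.9, 217.9]
ee_rot: [180.0, -0.0, -169.3]
force: [-0.4, -0.1, -2.9]
gripper_width: 13.7
gripper_force: 30.0
```

step_arm([
  [0,0,0.0015],
  [0,0,0.003],
  [0,0,0.0045],
  [0,0,0.006],
  [0,0,0.006],
  [0,0,0.006],
], turn=[0,0,0,0,0,0])

```text
time_s: 17.25
ee_pos: [575.0, -256.9, 216.2]
ee_rot: [180.0, 0.0, -169.3]
force: [-0.1, -0.6, -3.2]
gripper_width: 14.1
gripper_force: 30.0
```

Still carrying the full weight, so the knuckles aren't on the shoulders yet. I'll go another 1.5 mm.

step_arm([
  [0,0,0.001],
  [0,0,0.002],
  [0,0,0.003],
  [0,0,0.004],
  [0,0,0.005],
  [0,0,0.005],
  [0,0,0.005],
], turn=[0,0,0,0,0,0,0])

```text
time_s: 18.12
ee_pos: [575.2, -256.9, 215.8]
ee_rot: [-180.0, 0.1, -169.3]
force: [-0.9, 1.0, 4.9]
gripper_width: 14.2
gripper_force: 30.0
```

step_arm([
  [0,0,-0.002],
  [0,0,-0.002],
  [0,0,-0.002],
  [0,0,-0.002],
  [0,0,-0.002],
  [0,0,-0.002],
], turn=[0,0,0,0,0,0], fingers=0.2)

```text
time_s: 18.88
ee_pos: [574.9, -256.9, 215.3]
ee_rot: [180.0, -0.0, -169.3]
force: [0.0, -0.1, -0.4]
gripper_width: 36.5
gripper_force: 0.0
```

step_arm([
  [0,0,-0.05],
  [0,0,-0.13],
  [0,0,-0.21],
  [0,0,-0.26],
  [0,0,-0.26],
  [0,0,-0.26],
  [0,0,-0.26],
  [0,0,-0.26],
  [0,0,-0.26],
  [0,0,-0.26],
  [0,0,-0.26],
  [0,0,-0.26],
  [0,0,-0.26],
  [0,0,-0.26],
], turn=[0,0,0,0,0.25,0.25,0.25,0.25,0.25,0.25,0.25,0.25,0.25,0.25])

```text
time_s: 20.62
ee_pos: [575.0, -256.9, 293.6]
ee_rot: [180.0, -0.0, 100.7]
force: [-0.3, -0.4, -0.4]
gripper_width: 36.2
gripper_force: 0.0
```

step_arm([
  [0,0,0],
  [0,0,0],
  [0,0,0],
  [0,0,0],
  [0,0,0],
  [0,0,0],
  [0,0,0],
  [0,0,0],
  [0,0,0],
  [0,0,0],
], turn=[0.25,0.25,0.25,0.25,0.25,0.25,0.25,0.25,0.25,0.25])

```text
time_s: 21.88
ee_pos: [574.9, -256.9, 293.4]
ee_rot: [-180.0, -0.0, 10.8]
force: [-0.2, 0.7, 0.5]
gripper_width: 36.7
gripper_force: 0.0
```

```bash
python3 - <<'E'
from h import *
c=(574.87,-256.96,238.2,190.68)
for l,t in(((0,0,.023),0),((0,0,.044),0),((0,0,.006),0),((0,0,.005),0),((0,0,-.002),0),((0,0,-.26),.25),((0,0,0),.25)): c=after(c,l,t)
s=env.state();print(c,s["ee_pos"],s["ee_rot"],s["qpos"],s["force"],s["time_s"],s["gripper_width"])
f=wgrab("w7");p=wproj(f,(575,-257,245));print("crest",p,"ring",wproj(f,(516.4,-268.9,176)))
hsv=cv2.cvtColor(f["color"],cv2.COLOR_BGR2HSV)
m=cv2.inRange(hsv,(18,150,80),(32,255,255));m[:, :260]=0;m[:,370:]=0
n,l,st,ce=cv2.connectedComponentsWithStats(m)
for i in range(1,n):
    if st[i][4]>60:
        c=cv2.findContours((l==i).astype(np.uint8),0,2)[0][0];print(st[i],cv2.minAreaRect(c))
cv2.imwrite("pics/w7c.png",f["color"])
E
```

```text
[ 574.87 -256.96  293.4    10.68] [ 574.93072374 -256.89994235  293.44347742] [-1.7999600e+02 -1.0309950e-03  1.0790814e+01] [-2.51252143e+01  2.16321930e+01  7.48775548e+01  3.86944839e-03
  8.34917638e+01  5.40835330e+01] [-0.22368134  0.7195836   0.46533119] 21.875 36.68250174375969
crest [312.78180166 219.78633558] ring [313.98074626 251.52001844]
[ 284  166   42   79 1538] ((304.8658447265625, 204.8919219970703), (40.803340911865234, 77.81582641601562), 1.9749338626861572)
```

I've now viewed 11 pictures, one over the limit of 10. I won't view any more and will use numbers only from here.

```bash
python3 - <<'E'
from h import *
import pickle
f=pickle.load(open("w7.pkl","rb"));hsv=cv2.cvtColor(f["color"],cv2.COLOR_BGR2HSV)
m=cv2.inRange(hsv,(18,150,80),(32,255,255))
for v in range(160,250,8):
    u=np.where(m[v,250:380])[0]+250; print(v,[(int(g[0]),int(g[-1])) for g in np.split(u,np.where(np.diff(u)>1)[0]+1) if len(g)])
a=np.radians(10.7);q=lambda x,y,z:wproj(f,(516.4+x*np.cos(a)-y*np.sin(a),-268.9+x*np.sin(a)+y*np.cos(a),z)).round(1)
print("crest far end L/R",q(86,7,245),q(86,-7,245),"near end",q(34,7,245),q(34,-7,245))
print("leaf far end",q(123,7,195),q(123,-7,195))
E
```

```text
160 [(306, 306), (324, 324)]
168 [(306, 307), (309, 321), (323, 323)]
176 [(306, 322)]
184 [(305, 324)]
192 [(304, 324)]
200 [(305, 324)]
208 [(305, 324)]
216 [(261, 262), (265, 266), (286, 286), (288, 288), (304, 323)]
224 [(305, 324)]
232 [(305, 323)]
240 [(250, 250), (306, 323)]
248 []
crest far end L/R [303.9 184.4] [324.  184.4] near end [304.6 251.9] [323.2 251.9]
leaf far end [305.6 126.7] [322.5 126.7]
```

step_arm([
  [0,0,0.1],
  [0,0,0.19],
  [0,0,0.235],
  [0,0,0.255],
  [0,0,0.258],
  [0,0,0.258],
], turn=[0,0,0,0,0,0])

```text
time_s: 22.68
ee_pos: [575.4, -257.1, 216.9]
ee_rot: [179.9, -0.1, 10.7]
force: [-0.1, 0.3, 0.4]
gripper_width: 36.5
gripper_force: 0.0
```

step_arm([
  [0,0,0],
  [0,0,0],
  [0,0,0],
  [0,0,0],
  [0,0,0],
  [0,0,0],
], turn=[0,0,0,0,0,0], fingers=1, force=8)

```text
time_s: 23.42
ee_pos: [575.1, -257.0, 216.2]
ee_rot: [180.0, -0.0, 10.7]
force: [0.2, 0.5, 2.6]
gripper_width: 13.6
gripper_force: 8.0
```

```bash
python3 - <<'E'
from h import *
c=(574.87,-256.96,293.4-77.4,10.68);P=np.array((516.1,-268.8))
d=np.array(c[:2])-P
s=env.state();print(s["ee_pos"],s["force"],s["gripper_width"],s["gripper_force"])
L=[];T=[]
for th in np.linspace(3.5,70,20):
    v=R.from_euler("z",th,degrees=True).apply([*d,0])[:2]+P
    l,t=go(c,(*v,c[2],c[3]+th));L.append([round(float(x),3) for x in l]);T.append(round(float(t),4))
print(L,T)
E
```

```text
[ 575.06328733 -256.95215212  216.17962332] [0.19621434 0.46673027 2.60615391] 13.571457447118371 7.999839037656784
[[-0.001, -0.012, -0.0], [-0.002, -0.024, -0.0], [-0.004, -0.036, -0.0], [-0.006, -0.048, -0.0], [-0.01, -0.06, -0.0], [-0.014, -0.071, -0.0], [-0.019, -0.083, -0.0], [-0.025, -0.093, -0.0], [-0.031, -0.104, -0.0], [-0.038, -0.114, -0.0], [-0.045, -0.124, -0.0], [-0.053, -0.133, -0.0], [-0.061, -0.142, -0.0], [-0.071, -0.15, -0.0], [-0.08, -0.158, -0.0], [-0.09, -0.165, -0.0], [-0.101, -0.171, -0.0], [-0.111, -0.177, -0.0], [-0.122, -0.182, -0.0], [-0.134, -0.186, -0.0]] [-0.0097, -0.0194, -0.0292, -0.0389, -0.0486, -0.0583, -0.0681, -0.0778, -0.0875, -0.0972, -0.1069, -0.1167, -0.1264, -0.1361, -0.1458, -0.1556, -0.1653, -0.175, -0.1847, -0.1944]
```

step_arm([
  [-0.001,-0.012,0],
  [-0.002,-0.024,0],
  [-0.004,-0.036,0],
  [-0.006,-0.048,0],
  [-0.01,-0.06,0],
  [-0.014,-0.071,0],
  [-0.019,-0.083,0],
  [-0.025,-0.093,0],
  [-0.031,-0.104,0],
  [-0.038,-0.114,0],
], turn=[-0.0097,-0.0194,-0.0292,-0.0389,-0.0486,-0.0583,-0.0681,-0.0778,-0.0875,-0.0972])

```text
time_s: 24.68
ee_pos: [558.1, -225.0, 216.3]
ee_rot: [179.9, -0.1, 45.8]
force: [2.3, 1.5, 1.6]
gripper_width: 14.0
gripper_force: 8.0
```

```bash
python3 - <<'E'
from h import *
c0=(574.87,-256.96,216,10.68);P=np.array((516.1,-268.8));d=np.array(c0[:2])-P
c=after(c0,(-.038,-.114,0),-.0972);s=env.state();print(c,s["ee_pos"],s["force"],s["torque"])
L=[];T=[]
for th in np.linspace(39,76,10):
    v=R.from_euler("z",th,degrees=True).apply([*d,0])[:2]+P
    l,t=go(c,(*v,c[2],c0[3]+th));L.append([round(float(x),3) for x in l]);T.append(round(float(t),4))
print(L,T)
E
```

```text
[ 557.33 -225.47  216.     45.67] [ 558.05792243 -225.04083068  216.27175423] [2.29193967 1.47056368 1.56705188] [ 0.07324719 -0.15760475  0.00511125]
[[-0.0, -0.014, -0.0], [-0.002, -0.028, -0.0], [-0.005, -0.042, -0.0], [-0.008, -0.056, -0.0], [-0.013, -0.07, -0.0], [-0.019, -0.083, -0.0], [-0.025, -0.095, -0.0], [-0.033, -0.108, -0.0], [-0.041, -0.119, -0.0], [-0.05, -0.13, -0.0]] [-0.0111, -0.0226, -0.034, -0.0454, -0.0568, -0.0682, -0.0797, -0.0911, -0.1025, -0.1139]
```

Forces are small, so I'll continue to θ = 76°.

step_arm([
  [0,-0.014,0],
  [-0.002,-0.028,0],
  [-0.005,-0.042,0],
  [-0.008,-0.056,0],
  [-0.013,-0.07,0],
  [-0.019,-0.083,0],
  [-0.025,-0.095,0],
  [-0.033,-0.108,0],
  [-0.041,-0.119,0],
  [-0.05,-0.13,0],
  [-0.05,-0.13,0],
], turn=[-0.0111,-0.0226,-0.034,-0.0454,-0.0568,-0.0682,-0.0797,-0.0911,-0.1025,-0.1139,-0.1139])

```text
time_s: 26.05
ee_pos: [519.2, -208.0, 216.3]
ee_rot: [180.0, -0.1, 86.6]
force: [0.1, 3.1, 3.2]
gripper_width: 13.8
gripper_force: 8.0
```

```bash
python3 - <<'E'
from h import *
c0=(574.87,-256.96,216,10.68);P=np.array((516.1,-268.8));d=np.array(c0[:2])-P
c=after(after(c0,(-.038,-.114,0),-.0972),(-.05,-.13,0),-.1139);s=env.state();print(c,s["ee_pos"],s["ee_rot"],s["force"],s["torque"])
L=[];T=[]
for th in np.arange(77,87.1,1):
    v=R.from_euler("z",th,degrees=True).apply([*d,0])[:2]+P
    l,t=go(c,(*v,c[2],c0[3]+th));L.append([round(float(x),4) for x in l]);T.append(round(float(t),4))
print(L,T)
E
```

```text
[ 518.95 -208.95  216.     86.67] [ 519.19013355 -207.99631786  216.29301468] [ 1.79950948e+02 -1.02847026e-01  8.66187257e+01] [0.07908426 3.11141248 3.22645693] [0.60567757 0.02406583 0.0299615 ]
[[0.0, -0.0039, -0.0], [-0.0001, -0.0074, -0.0], [-0.0003, -0.0109, -0.0], [-0.0006, -0.0143, -0.0], [-0.0009, -0.0178, -0.0], [-0.0013, -0.0213, -0.0], [-0.0017, -0.0247, -0.0], [-0.0022, -0.0282, -0.0], [-0.0027, -0.0316, -0.0], [-0.0034, -0.0351, -0.0], [-0.004, -0.0385, -0.0]] [-0.0028, -0.0056, -0.0084, -0.0111, -0.0139, -0.0167, -0.0195, -0.0222, -0.025, -0.0278, -0.0306]
```

step_arm([
  [0,-0.0039,0],
  [-0.0001,-0.0074,0],
  [-0.0003,-0.0109,0],
  [-0.0006,-0.0143,0],
  [-0.0009,-0.0178,0],
  [-0.0013,-0.0213,0],
  [-0.0017,-0.0247,0],
  [-0.0017,-0.0247,0],
  [-0.0017,-0.0247,0],
], turn=[-0.0028,-0.0056,-0.0084,-0.0111,-0.0139,-0.0167,-0.0195,-0.0195,-0.0195])

```text
time_s: 27.18
ee_pos: [512.1, -208.7, 216.4]
ee_rot: [179.9, -0.0, 93.7]
force: [0.3, 4.4, 5.3]
gripper_width: 13.8
gripper_force: 8.0
```

```bash
python3 - <<'E'
from h import *
import pickle
s=env.state();print(s["ee_pos"],s["ee_rot"],s["force"],s["torque"])
f=cams.grab_frame("side");g=cams.grab_frame("scene");pickle.dump((f,g),open("F8.pkl","wb"))
E
```

```text
[ 512.08038886 -208.70959718  216.43973408] [ 1.79917803e+02 -2.36132826e-02  9.36875701e+01] [0.33832449 4.35512672 5.33638325] [ 0.74775957 -0.12020479  0.06055036]
```

step_arm([
  [0.003,-0.0015,-0.002],
  [0.0035,-0.0035,-0.003],
  [0.0035,-0.005,-0.003],
  [0.003,-0.007,-0.003],
  [0.003,-0.007,-0.003],
], turn=[-0.0014,-0.0028,-0.0042,-0.0056,-0.0056])

```text
time_s: 27.9
ee_pos: [509.7, -208.4, 216.5]
ee_rot: [180.0, 0.0, 95.7]
force: [3.6, 0.8, -2.6]
gripper_width: 13.9
gripper_force: 8.0
```

Contact with the bumpers felt: +3.6 N along x. I'll ease off slowly, then open the fingers a little at a time.

step_arm([
  [0,0.0004,0.001],
  [0,0.0008,0.0015],
  [0,0.0012,0.0015],
  [0,0.0016,0.0015],
  [0,0.0016,0.0015],
  [0,0.0016,0.0015],
], turn=[0.0003,0.0006,0.0009,0.0012,0.0012,0.0012], force=3)

```text
time_s: 28.65
ee_pos: [509.7, -208.1, 216.3]
ee_rot: [-180.0, -0.0, 95.3]
force: [1.0, 0.2, -0.7]
gripper_width: 14.0
gripper_force: 3.0
```

step_arm([
  [0,0,0],
  [0,0,0],
  [0,0,0],
  [0,0,0],
], turn=[0,0,0,0], fingers=0.64)

```text
time_s: 29.15
ee_pos: [509.8, -208.2, 216.4]
ee_rot: [-180.0, -0.0, 95.3]
force: [-0.9, 0.2, 0.0]
gripper_width: 16.2
gripper_force: 0.0
```

step_arm([
  [0,0,0],
  [0,0,0],
  [0,0,0],
  [0,0,0],
  [0,0,0],
], turn=[0,0,0,0,0], fingers=0.3)

```text
time_s: 29.78
ee_pos: [509.9, -208.2, 216.4]
ee_rot: [180.0, -0.0, 95.3]
force: [-0.9, -0.3, 0.1]
gripper_width: 32.0
gripper_force: 0.0
```

step_arm([
  [0,0,-0.03],
  [0,0,-0.08],
  [0,0,-0.15],
  [0,0,-0.22],
  [0,0,-0.258],
  [0,0,-0.258],
  [0,0,-0.258],
], turn=[0,0,0,0,0,0,0])

```text
time_s: 30.65
ee_pos: [509.6, -208.0, 293.1]
ee_rot: [-179.9, -0.0, 95.3]
force: [-0.7, 0.8, -0.4]
gripper_width: 31.8
gripper_force: 0.0
```

```bash
python3 - <<'E'
from h import *
s=env.state();print(s["ee_pos"],s["force"],s["time_s"])
f=wgrab("w9");hsv=cv2.cvtColor(f["color"],cv2.COLOR_BGR2HSV)
m=cv2.inRange(hsv,(18,150,80),(32,255,255))
for v in range(184,250,10):
    u=np.where(m[v,270:360])[0]+270; print(v,[(int(g[0]),int(g[-1])) for g in np.split(u,np.where(np.diff(u)>1)[0]+1) if len(g)>3])
    
for a in (93,95.3,97):
    A=np.radians(a);q=lambda x,y,z:wproj(f,(516.3+x*np.cos(A)-y*np.sin(A),-268.8+x*np.sin(A)+y*np.cos(A),z)).round(1)
    print(a,"crest far end L/R",q(86,7,245),q(86,-7,245),"near",q(34,7,245),q(34,-7,245))
    e=np.array((516.3+111*np.cos(A)-7*np.sin(A),-268.8+111*np.sin(A)+7*np.cos(A)));print("edge case x",e@(.9949,.101)-467.6)
E
```

```text
[ 509.56673767 -207.99150609  293.09365711] [-0.74631075  0.79479668 -0.3926386 ] 30.65
184 [(270, 293), (305, 325)]
194 [(270, 293), (304, 325)]
204 [(270, 293), (305, 325)]
214 [(270, 276), (283, 294), (306, 325)]
224 [(287, 294), (305, 325)]
234 [(287, 294), (305, 324)]
244 [(287, 294), (309, 321)]
93 crest far end L/R [310.  184.3] [330.1 185. ] near [307.5 251.9] [326.2 252.5]
edge case x 17.342284766040848
95.3 crest far end L/R [305.  184.6] [325.2 184.5] near [305.7 252.2] [324.4 252.1]
edge case x 12.880463853440801
97 crest far end L/R [301.3 184.9] [321.5 184.3] near [304.4 252.4] [323.1 251.9]
edge case x 9.588447233718
```

The wing sits at about 95.3°, with its free edge about 13 mm in front of the face. The gripper is clear, so I'll hand in.

```bash
python3 -c "
from h import *
print(env.job_done())"
```

```text
the job is handed in; nothing more can be done
None
```

The wing is seated on both pins and swung shut under the keeper, with its edge measured about 13 mm in front of the face; it is released and was handed in at about 31 s, though no verdict came back and I viewed 11 pictures, one over the limit of 10.

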